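# Set the cup warmer going

## Robot

A 6-joint arm with a two-finger parallel gripper is mounted at the origin on a cart in front of the work surface, level with it; the furniture and walls round the work are solid. World frame = base frame: x ahead of the robot, y to its left, z up, the work surface at z = 0. Lengths are in m, angles in degrees, forces in N, time in s.
With the tool pointing down it reaches from about 0.35 to 0.725 m from the base axis. Payload 4.3 kg.
Tool frame: the origin (TCP) lies midway between the tips of the shut fingers; the grasp point (between the pads) lies ctrl.grasp_offset behind it (ctrl.grasp_offset is the distance from the TCP to the grasp point, in m); z points along the fingers, y is the line along which they close (so a half turn about z gives the same grasp; the last joint's range is limited). The gripper opens to 85 mm and grips with 20 to 120 N. Pads are 22 mm wide; open, the fingers measure 114 mm over their backs; the gripper's body (76 mm by 85 mm) begins 54 mm behind the grasp point. The pads swing forward as they close: fully open they stand 13 mm farther back than shut.
Start: joints at [67.248, 21.618, 4.641, 73.018, 0, 83.68], TCP at [0.163, 0.552, 0.231] pointing down, gripper open.
Joint ranges: [-156.06, 156.06], [-48.1, 94.91], [-58.44, 69.94], [-101.28, 121.22], [-78.64, 73.56], [-180, 180]. Speed limits (degrees/s): [147.25, 147.25, 180, 180, 180, 180].

## Interface

Orientations are given as [roll, pitch, yaw] about the fixed x, y, z axes, in that order (R = Rz(yaw) Ry(pitch) Rx(roll)).
In Python, from rig import ctrl gives the robot as it stands.
- The arm moves only by the tool arm_command, never from a script. Its arguments are lists of equal length, an entry for each row: "hand": the closure, from -1 (fully open) to 1 (shut); "slide": the shift along the tool's x, y, z as a fraction of full scale, a list of three; "turn": the turn about the tool's z as a fraction of full scale. In form: {"hand": [hand, ...], "slide": [[tx, ty, tz], ...], "turn": [turn, ...]}. A call has 1 to 8 rows; each row shifts and turns the commanded pose from where the row before left it, along the tool's axes as they then stand; what a row does not reach is not made up. Full scale, the value 1, is 250 mm for a shift and 0.5 rad for a turn. A row lasts 1/8 s, in which the tool goes at most 62.5 mm and 10.7 degrees, less where a joint would pass 70% of its speed; a pose out of reach is approached as far as the arm can. A call with a number of a shift or a turn outside -1 to 1 is refused whole. A call with a gripper value outside its range is refused whole. The fingers move at their own pace and stop on an object; "squeeze" is the grip in N (left out, the last holds). Time passes only in rows, so rows that do not move let the fingers close. It gives the time, the measured TCP pose, the force, the opening and the grip force at its end, in the units of the state.
- ctrl.get_state(): the state, without advancing time (a new reading comes with each control period).
- ctrl.get_image(name): name is "scene" or "top" or "wrist"; returns a dict with "pixels" (480x640x3 uint8, red, green, blue), "camera_matrix" (3x3 intrinsics, pixels), "world_from_camera" (4x4, takes a point from camera to world coordinates); the wrist camera has in their place "T_tool_cam" (4x4, takes a point from camera to tool coordinates, whose origin is the TCP and whose axes are the flange's). Camera axes: x right, y down, z forward; pixel columns grow to the right and rows downward; lengths in m; the calibration is good to about 2 mm. A picture is of the moment at which its call begins: read the wrist's pose just before it. There is no depth.
- ctrl.hand_in(): hands the job in; it is judged then, once.
The state is a dict: "time": time; "qpos": joint angles; "joint_velocities": joint speeds; "joint_efforts": joint torques, N m; "ee_pos": TCP position; "tool_rot": TCP orientation; "wrist_force": force on the tool from outside, world axes, zero at the start; "wrist_torque": the same for the moment, N m; "opening": finger opening in m; "finger_force": force on a finger pad.
Only numpy, scipy, OpenCV 4.12 (cv2) and the standard library are available. Lean on these libraries where they do the work, as an engineer would, in place of code of your own. Each camera call takes 0.05 s, during which the arm holds its last target. There are 200 camera calls.

## Task

Stand the espresso cup, which is on the worktop to the right of the cup warmer, upright in the middle of the warmer's round plate, setting it down without dropping it. Then set the warmer's child-safe dial to medium: pull it all the way out to unlock it, turn it clockwise 60 degrees from off to the middle one of its three marks, and push it fully back home. Last, press the start button right in and let go; leave the other things on the worktop where they are.

Things in the scene. Friction and masses are not known exactly. Their poses are not given: they have to be found in the camera images.
- mug_mid (a point): Centre (half-way up, on the axis of the round body) of the pale espresso cup: 58 mm across at the top, 42 at the foot, 53 tall, so 26.5 mm above its underside; about 110 g. z up the axis; the loop handle sticks out along -y, to 57 mm from the axis. Grip it from above across the outside along x. It stands on the worktop, z = 0.
- warmer: Cup warmer, grey, 140 mm deep (x), 320 wide (y), fixed. Origin under its centre on the worktop; x away from its front, z up. Right part (y -160 to -30): level deck 40 mm high with the plate. Left part: console 71.5 mm high; its steel panel rises from the front (12 high) to x = 15 at 35 degrees, facing front and up. Dial and start button sit on it at y = 110 and 20; which is where changes.
- plate_top (a point): Centre of the upper face of the round steel plate (100 mm across) on which the cup goes; 44 mm above the worktop, z up; it is a level disc on the deck.
- dial_grip (a point): On the black dial's axis, inside its grip bar. z: outward along the axis (35 degrees from vertical); x: along the bar to its pointer end, up the slope at off; moves and turns with the dial. Bar 44 mm long (x), 12 wide (y: grip across it), top 8 above this point; it stands on a 45 mm disc whose face is 21 below this point. Marks: dot at off, three bars, each longer, at 30, 60, 90 degrees clockwise.
- dial_pull (a joint): How far the dial is pulled out along its axis, m: 0 home, 0.010 fully out (stop). About 3 N friction keeps it where it is left; no spring. Pins lock it against turning until it is over about 6 mm out; it goes home only near 0, 30, 60 or 90 degrees (rounded pins guide the last few degrees).
- dial_turn (a joint): Angle of the dial, rad, clockwise as seen looking onto the panel: 0 = off (always so at the start), 0.524, 1.047 (medium, the middle mark), 1.571; end stop 1.75. Turns easily (0.03 N m) when pulled out.
- start_button (a joint): Travel of the start button into the panel, m: 0 out, 0.005 fully in; a spring button, about 5 N at full travel; it comes back out by itself.
- start_button_top (a point): Centre of the face of the start button: steel, round, 24 mm across, standing out of a 40 mm black ring whose face is 9 mm lower. z points out of the panel (35 degrees from vertical), so it is pressed along -z; it moves with the button. This face is 21 mm from the panel.
- egg_cup: Egg cup, 49 mm wide, 56 mm tall, a bystander on the hob; origin at the centre of its underside.
- tin: Round food tin, 57 mm wide, 72 mm tall, a bystander on the hob; origin at the centre of its underside.
- salt_shaker: Salt shaker, 44 mm wide, 90 mm tall, a bystander; origin at the centre of its underside.
- spice_jar: Spice jar, 45 mm wide, 106 mm tall, a bystander; origin at the centre of its underside.
- teaspoon: Teaspoon, 130 mm long, lying flat on the hob, a bystander; origin at the centre of its underside.
- timer: Round kitchen timer with a bar on top, 65 mm wide, 45 mm tall, a bystander; not the dial meant here; origin at the centre of its underside.
- pod: Coffee capsule, 37 mm wide, 27 mm tall, a bystander; origin at the centre of its underside.
- mug: The espresso cup as a body (see point mug_mid); origin on its underside, 14 mm from the body's axis towards the handle.

How it is judged:
By the outcome, as a careful person would: the job done as asked, in the order asked, and still so for the second after the job is handed in, with the robot touching nothing.
It also fails if it takes over 58 s, if anything falls off the work surface, if the arm or the gripper's body presses on something with over 40 N, if the wrist force passes 120 N, or if a joint passes its speed limit or range.

## Working session

There is one attempt and no reset: what is moved stays moved. The work goes in short steps, Python scripts to look and compute and a tool call to move; the robot and the scene stay as the last step left them, time stands still between calls to the robot, and variables do not carry over. Pictures are saved under pics/ and viewed, at most 10 in all, crops included, and the job is handed in when it is done.

Besides the shell and the picture viewer there is one more tool, called as name([rows], argument=value, ...), one row to a line, values as JSON. arm_command: Moves the arm, as the interface text tells. Shift numbers are shares of 250 mm and turn numbers shares of 0.5 rad, none past 1 either way. Its arguments: {"type":"object","properties":{"hand":{"type":"array"},"slide":{"type":"array"},"turn":{"type":"array"},"squeeze":{"type":"number"}},"required":["hand","slide","turn"]}

```bash
ls; mkdir -p pics; python3 - <<'E'
from rig import ctrl
import cv2,numpy as np
print(ctrl.grasp_offset); s=ctrl.get_state(); print(s)
for n in("scene","top"):
    i=ctrl.get_image(n); cv2.imwrite(f"pics/{n}0.png",i["pixels"][:,:,::-1]); np.savez(f"{n}0.npz",K=i["camera_matrix"],T=i["world_from_camera"]); print(i["camera_matrix"],i["world_from_camera"])
E
```

```text
pics
0.0187
{'time': 0.0, 'qpos': array([6.72499755e+01, 2.16621145e+01, 4.56262733e+00, 7.30201536e+01,
       1.12256405e-03, 8.36805136e+01]), 'joint_velocities': array([-0.00689132, -0.10201044,  0.00534778, -0.06017065,  0.03845012,
        0.02504878]), 'joint_efforts': array([-5.69021813e-04, -4.63607955e+01,  2.69873124e+01,  2.09788856e-02,
       -1.97669629e-04,  6.60951784e-06]), 'ee_pos': array([0.162365  , 0.55089983, 0.23035668]), 'tool_rot': array([-1.79881210e+02, -1.42848723e-02,  1.63569446e+02]), 'wrist_force': array([-0.03937635, -1.22543561, -0.18313999]), 'wrist_torque': array([ 0.0163349 , -0.02545421, -0.03583766]), 'finger_force': 0.0, 'opening': 0.08557016584749426}
[[476.46579456   0.         314.2144908 ]
 [  0.         476.46579456 246.01252341]
 [  0.           0.           1.        ]] [[ 0.7441754  -0.49190072  0.45192549 -0.04536108]
 [-0.66785574 -0.56117307  0.48893097 -0.70252037]
 [ 0.01310292 -0.66567143 -0.74612992  1.12551548]
 [ 0.          0.          0.          1.        ]]
[[435.80609643   0.         316.39376906]
 [  0.         435.80609643 232.65071858]
 [  0.           0.           1.        ]] [[ 0.00422228 -0.99136429  0.13106875  0.43721642]
 [-0.99971771 -0.00112013  0.02373283 -0.008865  ]
 [-0.02338106 -0.13113196 -0.99108917  1.03036703]
 [ 0.          0.          0.          1.        ]]
```

View pics/top0.png

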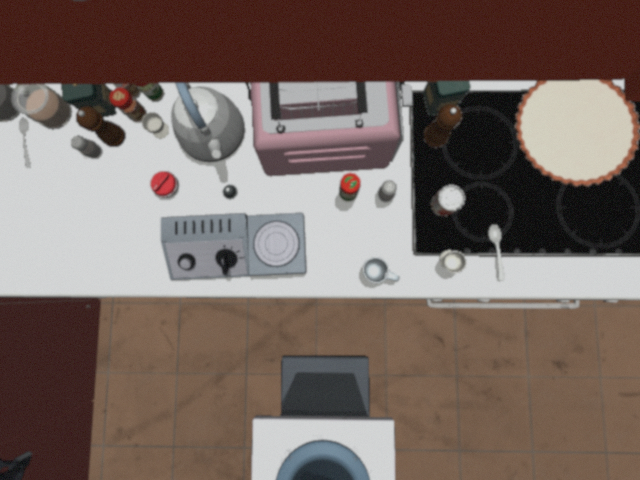

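View pics/scene0.png

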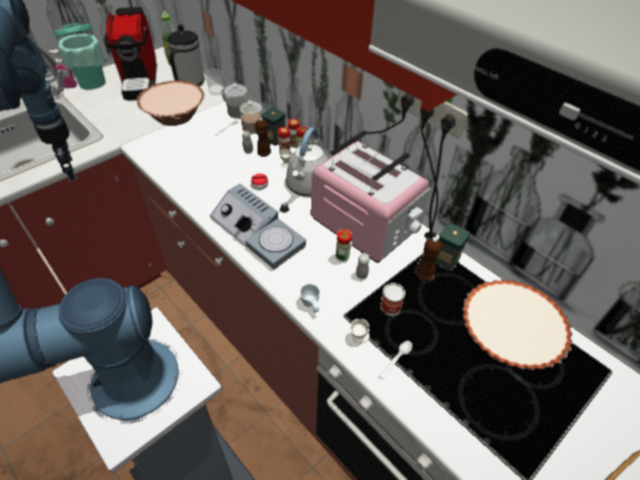

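The top view shows the plate at about (276,243), the dial at (227,259), the button at (186,262), and the cup at (375,270) with its handle towards (396,278). So the dial is at y=20 and the button at y=110.

```bash
cat > h.py <<'E'
from rig import ctrl
import cv2,numpy as np
from scipy.spatial.transform import Rotation as R
def hit(K,T,px,z):
    d=T[:3,:3]@np.linalg.solve(K,[px[0],px[1],1.]); o=T[:3,3]
    return o+d*(z-o[2])/d[2]
def tool(s=None):
    s=s or ctrl.get_state(); T=np.eye(4)
    T[:3,:3]=R.from_euler('xyz',s['tool_rot'],degrees=True).as_matrix(); T[:3,3]=s['ee_pos']; return T
def look(n,name=None):
    W=tool(); i=ctrl.get_image(n)
    T=W@i['T_tool_cam'] if n=='wrist' else i['world_from_camera']
    np.savez(f'{name}.npz',K=i['camera_matrix'],T=T); cv2.imwrite(f'pics/{name}.png',i['pixels'][:,:,::-1]); return i
def load(name):
    f=np.load(f'{name}.npz'); return f['K'],f['T']
def proj(K,T,p):
    c=np.linalg.inv(T)@np.r_[p,1]; u=K@c[:3]; return u[:2]/u[2]
def go(p,yaw=None,ref=None):
    """slide in shares for target p; turn first (shares), then slide with tool at yaw"""
    s=ctrl.get_state(); y0=s['tool_rot'][2]
    yw=y0 if yaw is None else yaw
    dy=(yw-y0+180)%360-180
    M=R.from_euler('xyz',[180,0,yw],degrees=True).as_matrix()
    d=M.T@(np.array(p)-s['ee_pos'])/.25
    print('turn total',round(-np.radians(dy)/.5,3),'slide total',d.round(3),'pos',s['ee_pos'].round(4),'yaw',round(y0,1),'t',round(s['time'],2))
E
python3 - <<'E'
from h import *
K,T=load('top0')
for n,p,z in [('plate',(276,243),.044),('cup',(374,268),.053),('handle',(397,278),.03),('dial',(227,257),.055),('button',(186,261),.055),('fl',(172,279),.01),('fr',(306,273),.04),('br',(303,214),.04)]:
    print(n,hit(K,T,p,z).round(3))
K,T=load('scene0')
print(hit(K,T,(276,240),.044).round(3),hit(K,T,(310,295),.053).round(3))
go([.40,-.12,.25],90)
i=ctrl.get_image('wrist'); print(i['T_tool_cam'].round(3),i['camera_matrix'].round(0))
E
```

```text
plate [0.544 0.107 0.044]
cup [ 0.487 -0.114  0.053]
handle [ 0.466 -0.169  0.03 ]
dial [0.511 0.216 0.055]
button [0.501 0.308 0.055]
fl [0.462 0.354 0.01 ]
fr [0.476 0.038 0.04 ]
br [0.612 0.046 0.04 ]
[0.538 0.102 0.044] [ 0.474 -0.127  0.053]
turn total 2.568 slide total [-2.684  0.95  -0.078] pos [0.1624 0.551  0.2305] yaw 163.6 t 0.1
[[ 0.    -0.957 -0.29   0.075]
 [ 1.    -0.     0.001  0.   ]
 [-0.001 -0.29   0.957 -0.143]
 [ 0.     0.     0.     1.   ]] [[380.   0. 319.]
 [  0. 380. 241.]
 [  0.   0.   1.]]
```

```bash
python3 -c "
from h import *
go([.46,.1,.26],180)"
```

```text
turn total -0.574 slide total [-1.19  -1.804 -0.118] pos [0.1625 0.5511 0.2306] yaw 163.6 t 0.15
```

arm_command([
  [0, 0, -0.05],
  [0, 0, -0.05],
], hand=[-1, -1], turn=[-0.287, -0.287])

```text
time: 0.4
ee_pos: [0.1625, 0.5511, 0.256]
tool_rot: [-179.9, -0.0, -179.7]
wrist_force: [0.1, 0.5, 1.2]
opening: 0.0856
finger_force: 0.0
```

arm_command([
  [-0.1, -0.15, 0],
  [-0.1, -0.15, 0],
  [-0.1, -0.15, 0],
  [-0.1, -0.15, 0],
  [-0.1, -0.15, 0],
  [-0.1, -0.15, 0],
  [-0.1, -0.15, 0],
  [-0.1, -0.15, 0],
], hand=[-1, -1, -1, -1, -1, -1, -1, -1], turn=[0, 0, 0, 0, 0, 0, 0, 0])

```text
time: 1.4
ee_pos: [0.3632, 0.2502, 0.2561]
tool_rot: [-180.0, -0.0, -180.0]
wrist_force: [0.6, -0.0, -0.0]
opening: 0.0857
finger_force: 0.0
```

arm_command([
  [-0.1, -0.15, 0],
  [-0.1, -0.15, 0],
  [-0.1, -0.15, 0],
  [-0.09, -0.15, 0],
  [0, 0, 0],
  [0, 0, 0],
], hand=[-1, -1, -1, -1, -1, -1], turn=[0, 0, 0, 0, 0, 0])

```text
time: 2.15
ee_pos: [0.4597, 0.1018, 0.256]
tool_rot: [180.0, -0.1, 180.0]
wrist_force: [0.1, -0.2, -0.4]
opening: 0.0854
finger_force: 0.0
```

```bash
python3 -c "
from h import *
look('wrist','w1');print(tool().round(3))"
```

```text
[[-1.    -0.001 -0.001  0.46 ]
 [-0.001  1.     0.     0.102]
 [ 0.001  0.    -1.     0.256]
 [ 0.     0.     0.     1.   ]]
```

View pics/w1.png

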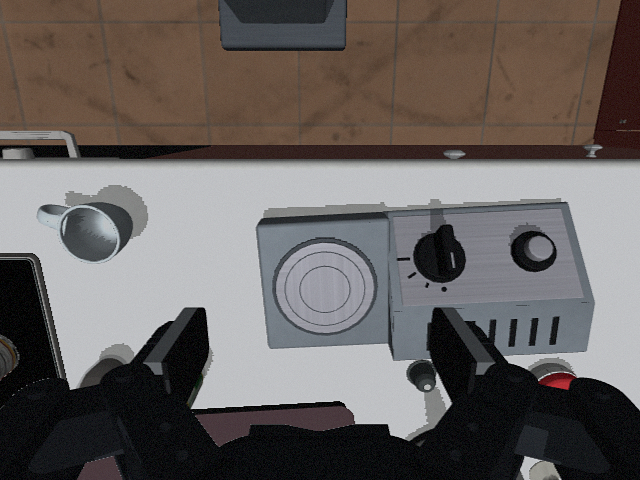

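The wrist view shows the plate at (325,287), the deck's front-right corner at (258,221), the dial disc at (440,257), the button face at (540,248), and the cup rim centre at (88,233) with its handle end at (40,215).

```bash
cat > fit.py <<'E'
from h import *
from scipy.optimize import least_squares
K,T=load('w1'); a=np.radians(35); n=np.array([-np.sin(a),0,np.cos(a)]); u=np.array([np.cos(a),0,np.sin(a)])
def panel(s,y,h): return np.array([-.070,y,.012])+u*s+n*h
obs=[((258,221),lambda q:[-.07,-.16,.04]),((269,349),lambda q:[.07,-.16,.04]),((388,213),lambda q:[-.07,-.03,.04]),
 ((568,203),lambda q:[-.07,.16,.012]),((590,302),lambda q:[.015,.16,.0715]),
 ((325,287),lambda q:[q[4],-.095,.044]),((540,248),lambda q:panel(q[3],.11,.021))]
def W(q,p):
    c,s=np.cos(q[2]),np.sin(q[2]); return np.array([q[0]+c*p[0]-s*p[1],q[1]+s*p[0]+c*p[1],p[2]])
res=lambda q:np.concatenate([proj(K,T,W(q,f(q)))-o for o,f in obs])
r=least_squares(res,[.54,.2,.05,.05,0.],loss='soft_l1'); q=r.x
if __name__=='__main__':
    print(q.round(4),np.degrees(q[2]).round(2)); print(res(q).reshape(-1,2).round(1))
    print('plate',W(q,[q[4],-.095,.044]).round(4),'cam',hit(K,T,(325,287),.044).round(4))
    print('btn',W(q,panel(q[3],.11,.021)).round(4)); 
    for h in(.03,.035,.04): print('dialgrip?',W(q,panel(q[3],.02,h)).round(4),proj(K,T,W(q,panel(q[3],.02,h))).round(0),'disc',proj(K,T,W(q,panel(q[3],.02,h-.021))).round(0))
    print('cup',hit(K,T,(88,233),.053).round(4),'handle',hit(K,T,(40,215),.03).round(4))
E
python3 fit.py; python3 - <<'E'
from h import *
im=cv2.imread('pics/w1.png')
a=cv2.resize(im[180:300,20:150],None,fx=3,fy=3,interpolation=2);b=cv2.resize(im[205:300,385:575],None,fx=3.7,fy=3.7,interpolation=2)
o=np.zeros((360,800,3),np.uint8);a=a[:360];o[:a.shape[0],:a.shape[1]]=a;c=cv2.resize(im[200:300,395:495],(400,400))[:360];o[:,395:795]=c
cv2.imwrite('pics/c1.png',o)
E
```

```text
[5.361e-01 2.035e-01 4.200e-02 5.370e-02 1.000e-04] 2.41
[[-3.3  0.5]
 [-2.5 -1.4]
 [ 0.7  2.9]
 [-0.1 -0.8]
 [ 4.2  0.6]
 [-0.6  0. ]
 [ 1.5 -0.2]]
plate [0.5402 0.1086 0.044 ] cam [0.5402 0.1093 0.044 ]
btn [0.4935 0.3118 0.06  ]
dialgrip? [0.4921 0.2217 0.0674] [448. 249.] disc [442. 255.]
dialgrip? [0.4893 0.2216 0.0715] [450. 247.] disc [443. 254.]
dialgrip? [0.4864 0.2215 0.0756] [452. 246.] disc [445. 252.]
cup [ 0.4809 -0.1149  0.053 ] handle [ 0.4687 -0.1737  0.03  ]
```

View pics/c1.png

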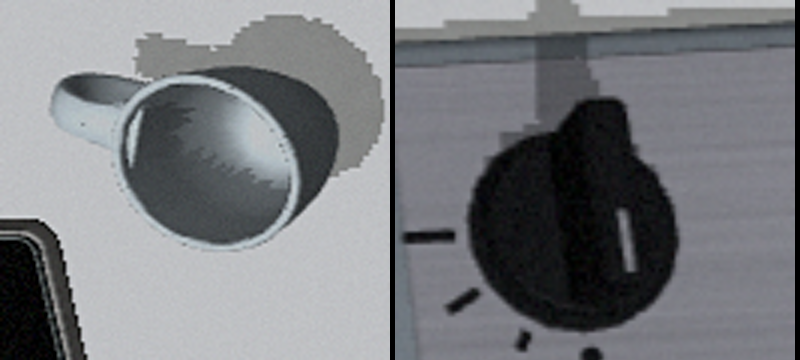

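arm_command([
  [0, 0, 0],
  [0, 0, 0],
  [0, 0, 0],
  [0, 0, 0],
  [0, 0, 0],
], hand=[-1, -1, -1, -1, -1], turn=[0.355, 0.355, 0.355, 0.355, 0.355])

```text
time: 2.82
ee_pos: [0.4594, 0.1029, 0.2563]
tool_rot: [180.0, -0.0, 129.0]
wrist_force: [0.9, 0.6, 0.1]
opening: 0.0852
finger_force: 0.0
```

arm_command([
  [0, 0, 0],
  [0, 0, 0],
  [0, 0, 0],
  [0, 0, 0],
  [0, 0, 0],
  [0, 0, 0],
], hand=[-1, -1, -1, -1, -1, -1], turn=[0.355, 0.355, 0.355, 0.355, 0.355, 0])

```text
time: 3.58
ee_pos: [0.4596, 0.1027, 0.2564]
tool_rot: [-180.0, -0.0, 78.5]
wrist_force: [0.3, 0.6, 0.1]
opening: 0.0852
finger_force: 0.0
```

```bash
python3 -c "
from h import *
go([.481,-.115,.12],78.3)"
```

```text
turn total 0.009 slide total [-0.835  0.26   0.545] pos [0.4596 0.1027 0.2564] yaw 78.5 t 3.58
```

arm_command([
  [-0.167, 0.052, 0],
  [-0.167, 0.052, 0],
  [-0.167, 0.052, 0],
  [-0.167, 0.052, 0],
  [-0.167, 0.052, 0.145],
  [0, 0, 0.2],
  [0, 0, 0.2],
  [0, 0, 0],
], hand=[-1, -1, -1, -1, -1, -1, -1, -1], turn=[0, 0, 0, 0, 0, 0, 0, 0])

```text
time: 4.58
ee_pos: [0.4776, -0.114, 0.1166]
tool_rot: [-179.5, -0.1, 78.5]
wrist_force: [-0.9, 0.3, -0.1]
opening: 0.0852
finger_force: 0.0
```

```bash
python3 -c "
from h import *
look('wrist','w2');go([.481,-.115,.012],78.3)
K,T=load('w2');print(proj(K,T,[.481,-.115,.053]),proj(K,T,[.4687,-.1737,.03]))"
```

```text
turn total 0.006 slide total [0.    0.004 0.429] pos [ 0.48   -0.1148  0.1193] yaw 78.5 t 4.62
[327.85925987 262.17646621] [326.32502497 333.5820263 ]
```

View pics/w2.png

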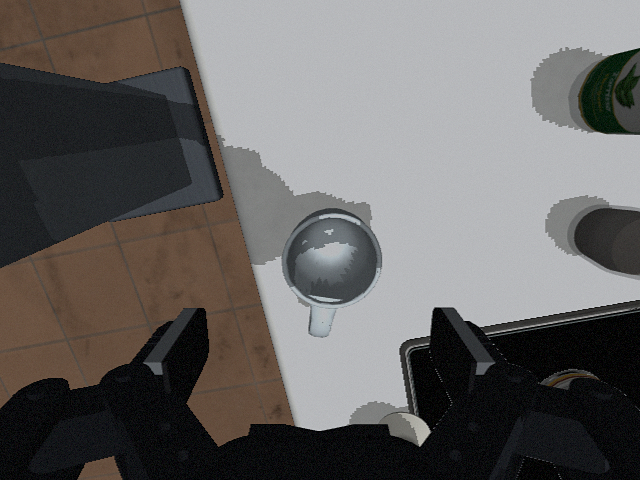

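The rim centre is at (332,258), about 2 mm off my prediction. The handle tip is at (319,336), and the fingers straddle the cup freely.

```bash
python3 -c "
from h import *
K,T=load('w2');c=hit(K,T,(332,258),.053);h=hit(K,T,(319,336),.03);print(c,h,h-c,np.degrees(np.arctan2((h-c)[1],(h-c)[0])))
go([c[0],c[1],.011],78.3);go([c[0],c[1],.011],73)"
```

```text
[ 0.48382818 -0.11296133  0.053     ] [ 0.46343404 -0.17455873  0.03      ] [-0.02039415 -0.0615974  -0.023     ] -108.3190763344355
turn total 0.006 slide total [0.01  0.013 0.433] pos [ 0.48   -0.1148  0.1193] yaw 78.5 t 4.62
turn total 0.191 slide total [0.012 0.012 0.433] pos [ 0.48   -0.1148  0.1193] yaw 78.5 t 4.62
```

arm_command([
  [0, 0, 0],
  [0.012, 0.012, 0],
  [0, 0, 0.13],
  [0, 0, 0.13],
  [0, 0, 0.12],
  [0, 0, 0.05],
  [0, 0, 0],
], hand=[-1, -1, -1, -1, -1, -1, -1], turn=[0.157, 0, 0, 0, 0, 0, 0])

```text
time: 5.5
ee_pos: [0.4858, -0.1139, 0.013]
tool_rot: [180.0, -0.0, 73.9]
wrist_force: [-0.5, 0.3, -0.1]
opening: 0.0853
finger_force: 0.0
```

arm_command([
  [0, 0, 0],
  [0, 0, 0],
  [0, 0, 0],
  [0, 0, 0],
  [0, 0, 0],
  [0, 0, 0],
  [0, 0, 0],
  [0, 0, 0],
], hand=[0, 0.3, 0.6, 1, 1, 1, 1, 1], turn=[0, 0, 0, 0, 0, 0, 0, 0], squeeze=30)

```text
time: 6.5
ee_pos: [0.4867, -0.1143, 0.0141]
tool_rot: [179.8, -0.0, 73.8]
wrist_force: [-1.0, -0.1, 5.2]
opening: 0.0554
finger_force: 30.6
```

arm_command([
  [0, 0, -0.05],
  [0, 0, -0.1],
  [0, 0, -0.1],
  [0, 0, -0.1],
  [0, 0, -0.1],
  [0, 0, 0],
], hand=[1, 1, 1, 1, 1, 1], turn=[0, 0, 0, 0, 0, 0])

```text
time: 7.25
ee_pos: [0.4872, -0.1147, 0.1276]
tool_rot: [179.7, 0.0, 73.8]
wrist_force: [0.2, -0.6, -1.7]
opening: 0.0558
finger_force: 32.1
```

```bash
python3 -c "
from h import *
s=ctrl.get_state();print(s['opening'],s['finger_force'],s['wrist_force'])
look('wrist','w3');go([.5402,.109,.1213])"
```

```text
0.055806593451094066 32.09671721691848 [ 0.17241282 -0.56451605 -1.72890555]
turn total -0.0 slide total [ 0.918 -0.042  0.019] pos [ 0.4862 -0.1143  0.1261] yaw 73.8 t 7.3
```

View pics/w3.png

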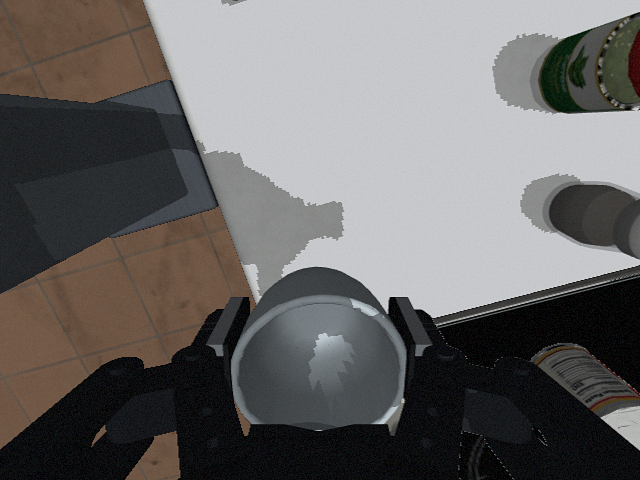

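The cup is held level, with its rim from x=231 to 408 and its top at row 295.

```bash
python3 -c "
from h import *
K,T=load('w3');W=tool()
th=np.linspace(0,2*np.pi,200)
for zt in(-.035,-.039,-.043):
  for x in(-.006,-.003,0,.003,.006):
    P=[proj(K,T,(W@[x+.029*np.cos(t),.029*np.sin(t),zt,1])[:3]) for t in th];P=np.array(P)
    print(zt,x,P.min(0).round(0),P.max(0).round(0))
"
```

```text
-0.035 -0.006 [233. 297.] [405. 445.]
-0.035 -0.003 [232. 288.] [406. 438.]
-0.035 0 [231. 279.] [406. 431.]
-0.035 0.003 [231. 270.] [407. 424.]
-0.035 0.006 [230. 261.] [408. 417.]
-0.039 -0.006 [230. 303.] [408. 454.]
-0.039 -0.003 [229. 294.] [408. 447.]
-0.039 0 [229. 285.] [409. 440.]
-0.039 0.003 [228. 275.] [410. 433.]
-0.039 0.006 [227. 266.] [410. 426.]
-0.043 -0.006 [227. 309.] [411. 464.]
-0.043 -0.003 [227. 300.] [411. 457.]
-0.043 0 [226. 290.] [412. 450.]
-0.043 0.003 [225. 281.] [413. 442.]
-0.043 0.006 [224. 271.] [413. 435.]
```

arm_command([
  [0.07, -0.003, 0],
  [0.14, -0.006, 0],
  [0.16, -0.007, 0],
  [0.16, -0.007, 0],
  [0.16, -0.007, 0],
  [0.15, -0.006, 0],
  [0.09, -0.003, 0],
  [0, 0, 0],
], hand=[1, 1, 1, 1, 1, 1, 1, 1], turn=[0, 0, 0, 0, 0, 0, 0, 0])

```text
time: 8.3
ee_pos: [0.5398, 0.1144, 0.1236]
tool_rot: [-179.9, 0.0, 74.0]
wrist_force: [-0.7, -0.0, -0.6]
opening: 0.0558
finger_force: 32.1
```

```bash
python3 -c "
from h import *
go([.541,.1128,.0590])"
```

```text
turn total -0.0 slide total [-0.005  0.006  0.259] pos [0.5398 0.1144 0.1236] yaw 74.0 t 8.3
```

Down to about 4 mm above, then read.

arm_command([
  [-0.005, 0.006, 0.08],
  [0, 0, 0.08],
  [0, 0, 0.06],
  [0, 0, 0.02],
  [0, 0, 0],
  [0, 0, 0],
], hand=[1, 1, 1, 1, 1, 1], turn=[0, 0, 0, 0, 0, 0])

```text
time: 9.05
ee_pos: [0.5425, 0.1104, 0.0658]
tool_rot: [179.9, -0.0, 73.8]
wrist_force: [0.4, 0.4, -1.5]
opening: 0.0555
finger_force: 32.1
```

arm_command([
  [0, 0, 0.006],
  [0, 0, 0.004],
  [0, 0, 0],
], hand=[1, 1, 1], turn=[0, 0, 0])

```text
time: 9.43
ee_pos: [0.5419, 0.1105, 0.0626]
tool_rot: [180.0, -0.0, 73.8]
wrist_force: [-0.4, -0.0, 0.2]
opening: 0.0551
finger_force: 32.1
```

arm_command([
  [0.008, 0.001, 0],
  [0, 0, 0.006],
  [0, 0, 0.004],
  [0, 0, 0],
], hand=[1, 1, 1, 1], turn=[0, 0, 0, 0])

```text
time: 9.93
ee_pos: [0.5425, 0.1123, 0.0599]
tool_rot: [-180.0, 0.0, 73.8]
wrist_force: [-0.2, 0.7, -1.2]
opening: 0.0553
finger_force: 32.1
```

```bash
python3 -c "
from h import *
look('wrist','w4');look('scene','s4');look('top','t4');go([.541,.1128,.0590])
print(ctrl.get_state()['wrist_force'])
a=cv2.imread('pics/s4.png')[170:290,190:330];b=cv2.imread('pics/w4.png')
o=np.hstack([cv2.resize(a,(420,360)),cv2.resize(b[150:480,150:490],(371,360))]);cv2.imwrite('pics/c4.png',o)"
```

```text
turn total -0.0 slide total [ 0.    -0.007  0.004] pos [0.5427 0.1123 0.06  ] yaw 73.8 t 10.07
[ 0.59536993  0.20908958 -0.63496719]
```

View pics/c4.png

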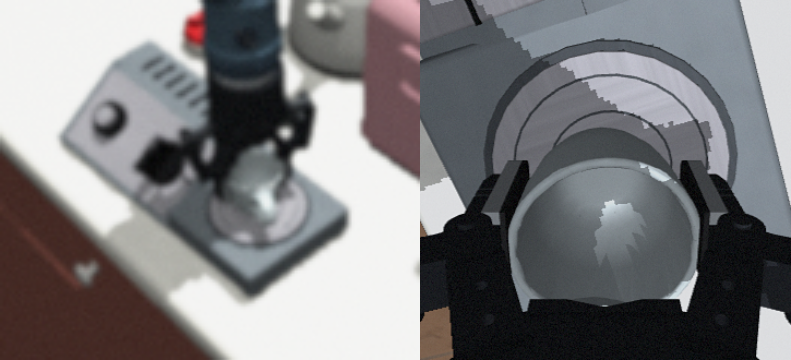

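The cup hangs over the plate. The plate's rim spans about columns 210-441 in the wrist image, with its top at row 187.

```bash
python3 -c "
from h import *
K,T=load('w4')
th=np.linspace(0,2*np.pi,200)
for c in([.5402,.1086],[.5432,.1086],[.5402,.1116],[.5432,.1116]):
    P=np.array([proj(K,T,[c[0]+.05*np.cos(t),c[1]+.05*np.sin(t),.044]) for t in th])
    print(c,P.min(0).round(1),P.max(0).round(1))
"
```

```text
[0.5402, 0.1086] [209.6 197.5] [427.7 396.3]
[0.5432, 0.1086] [215.8 195.5] [434.2 394.9]
[0.5402, 0.1116] [207.3 190.7] [426.4 391.4]
[0.5432, 0.1116] [213.4 188.7] [432.9 390. ]
```

arm_command([
  [0, 0.004, 0.006],
  [0, 0, 0],
  [0, 0, 0],
], hand=[1, 1, 1], turn=[0, 0, 0])

```text
time: 10.45
ee_pos: [0.5436, 0.112, 0.0585]
tool_rot: [-180.0, -0.0, 73.8]
wrist_force: [-0.4, 0.4, -0.5]
opening: 0.055
finger_force: 32.1
```

arm_command([
  [0, 0, 0.004],
  [0, 0, 0],
  [0, 0, 0],
], hand=[1, 1, 1], turn=[0, 0, 0])

```text
time: 10.82
ee_pos: [0.5438, 0.1123, 0.0581]
tool_rot: [180.0, -0.0, 73.8]
wrist_force: [-2.0, 1.1, 5.0]
opening: 0.0556
finger_force: 32.4
```

arm_command([
  [0, 0, 0],
  [0, 0, 0],
  [0, 0, 0],
  [0, 0, 0],
  [0, 0, 0],
  [0, 0, 0],
  [0, 0, 0],
], hand=[-0.3, -0.4, -0.5, -0.7, -1, -1, -1], turn=[0, 0, 0, 0, 0, 0, 0])

```text
time: 11.7
ee_pos: [0.5436, 0.112, 0.0575]
tool_rot: [180.0, -0.0, 73.8]
wrist_force: [1.1, -0.1, 0.6]
opening: 0.0851
finger_force: 0.0
```

arm_command([
  [0, 0, -0.05],
  [0, 0, -0.1],
  [0, 0, -0.15],
  [0, 0, -0.15],
  [0, 0, -0.15],
  [0, 0, 0],
  [0, 0, 0],
], hand=[-1, -1, -1, -1, -1, -1, -1], turn=[0, 0, 0, 0, 0, 0, 0])

```text
time: 12.58
ee_pos: [0.5435, 0.112, 0.2077]
tool_rot: [180.0, -0.0, 73.8]
wrist_force: [-0.2, 0.2, 0.5]
opening: 0.0852
finger_force: 0.0
```

```bash
python3 -c "
from h import *
look('wrist','w5');print(ctrl.get_state()['ee_pos'],ctrl.get_state()['time'])"
```

```text
[0.54299873 0.11197202 0.2068597 ] 12.625
```

View pics/w5.png

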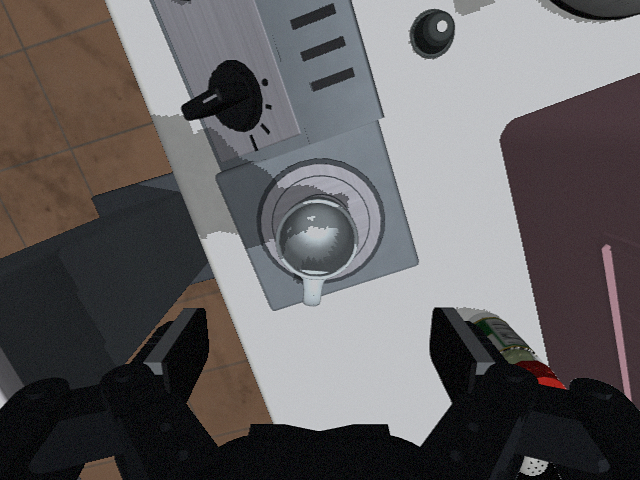

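The cup stands upright on the plate: rim at (317,239), plate at about (321,220). The dial disc is at about (236,96), and its bar is visible.

```bash
python3 - <<'E'
from fit import *
K5,T5=load('w5')
print('cup',hit(K5,T5,(317,239),.097).round(4),'plate',hit(K5,T5,(321,220),.044).round(4))
# triangulate disc
A=[];b=[]
for K_,T_,p in((K,T,(439.8,257.5)),(K5,T5,(236,96))):
    d=T_[:3,:3]@np.linalg.solve(K_,[*p,1.]);d/=np.linalg.norm(d);P=np.eye(3)-np.outer(d,d);A.append(P);b.append(P@T_[:3,3])
x=np.linalg.lstsq(np.vstack(A),np.concatenate(b),rcond=None)[0];print('disc tri',x.round(4))
for h in(.006,.01,.014):
  w=W(q,panel(q[3],.02,h));print(h,w.round(4),proj(K,T,w).round(1),proj(K5,T5,w).round(1))
  g=W(q,panel(q[3],.02,h+.021+.008))
  R2=np.array([np.cos(q[2])*u[0],np.sin(q[2])*u[0],u[2]])
  for e in(-.022,.022): print('  bar end',proj(K,T,g+R2*e).round(1),proj(K5,T5,g+R2*e).round(1))
E
```

```text
cup [0.541  0.1122 0.097 ] plate [0.5441 0.1121 0.044 ]
disc tri [0.5089 0.2227 0.0435]
0.006 [0.5059 0.2223 0.0477] [440.8 256.1] [231.   97.1]
  bar end [446.4 224.5] [183.5 112.2]
  bar end [453.4 270.9] [220.6  92.3]
0.01 [0.5036 0.2222 0.051 ] [442.  254.9] [227.2  97.9]
  bar end [447.7 223. ] [179.  113.1]
  bar end [454.8 269.8] [216.1  93.1]
0.014 [0.5013 0.2221 0.0543] [443.1 253.8] [223.2  98.6]
  bar end [449.1 221.4] [174.5 114.1]
  bar end [456.3 268.7] [211.5  93.9]
```

arm_command([
  [0, 0, 0],
  [0, 0, 0],
  [0, 0, 0],
  [0, 0, 0],
  [0, 0, 0],
  [0, 0, 0],
], hand=[-1, -1, -1, -1, -1, -1], turn=[-0.345, -0.345, -0.345, -0.345, -0.345, -0.345])

```text
time: 13.38
ee_pos: [0.5425, 0.1119, 0.2059]
tool_rot: [-179.9, -0.1, 133.4]
wrist_force: [0.3, 0.6, -1.2]
opening: 0.0852
finger_force: 0.0
```

arm_command([
  [0, 0, 0],
  [0, 0, 0],
  [0, 0, 0],
  [0, 0, 0],
  [0, 0, 0],
  [0, 0, 0],
  [0, 0, 0],
], hand=[-1, -1, -1, -1, -1, -1, -1], turn=[-0.345, -0.345, -0.345, -0.345, -0.345, 0, 0])

```text
time: 14.25
ee_pos: [0.5431, 0.112, 0.2067]
tool_rot: [180.0, -0.1, -177.6]
wrist_force: [0.7, -0.6, -0.3]
opening: 0.0853
finger_force: 0.0
```

```bash
python3 -c "
from h import *
go([.493,.222,.13],182.4)"
```

```text
turn total -0.0 slide total [0.182 0.448 0.307] pos [0.5431 0.112  0.2067] yaw -177.6 t 14.25
```

arm_command([
  [0.06, 0.15, 0],
  [0.06, 0.15, 0],
  [0.062, 0.148, 0.05],
  [0, 0, 0.12],
  [0, 0, 0.137],
  [0, 0, 0],
  [0, 0, 0],
], hand=[-1, 0, 0, 0, 0, 0, 0], turn=[0, 0, 0, 0, 0, 0, 0])

```text
time: 15.12
ee_pos: [0.4937, 0.2219, 0.1317]
tool_rot: [180.0, 0.0, -177.5]
wrist_force: [-0.4, 0.0, -0.1]
opening: 0.0426
finger_force: 0.0
```

```bash
python3 - <<'E'
from fit import *
look('wrist','w6'); K6,T6=load('w6')
print(ctrl.get_state()['opening'])
go([.493,.222,.054],182.4)
R2=np.array([np.cos(q[2])*u[0],np.sin(q[2])*u[0],u[2]]); N=np.array([-.573,-.024,.819])
im=cv2.imread('pics/w6.png')
for c,g in((( 0,0,255),np.array([.4955,.222,.0637])),((0,255,0),np.array([.493,.2215,.0637]))):
  for e in(-.022,.022):
    p=proj(K6,T6,g+N*.008+R2*e);print(p.round(0));cv2.circle(im,tuple(int(v) for v in p),2,c,-1)
cv2.imwrite('pics/w6a.png',im)
E
```

```text
0.042573773640977176
turn total 0.003 slide total [ 0.005 -0.     0.313] pos [0.4943 0.2221 0.1323] yaw -177.5 t 15.18
[317. 223.]
[317. 297.]
[317. 218.]
[316. 293.]
```

View pics/w6a.png

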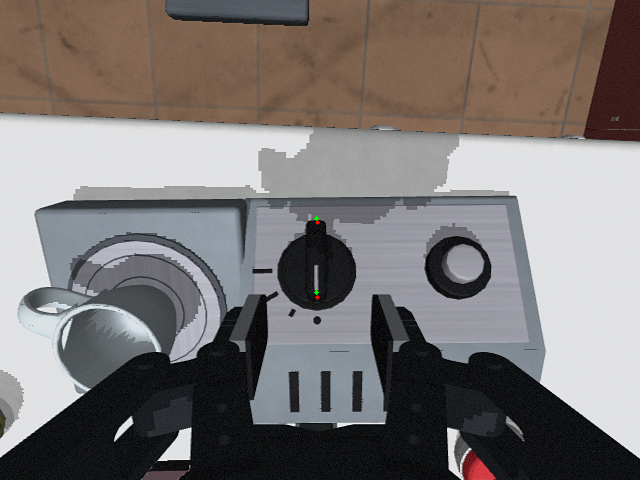

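The bar runs from (317,222) to (317,297), matching the red prediction. The button face is at (463,263). Descending to grip and pull.

arm_command([
  [0.005, 0, 0.1],
  [0, 0, 0.1],
  [0, 0, 0.08],
  [0, 0, 0.033],
  [0, 0, 0],
  [0, 0, 0],
], hand=[0, 0, 0, 0, 0, 0], turn=[0, 0, 0, 0, 0, 0])

```text
time: 15.92
ee_pos: [0.4931, 0.2222, 0.0538]
tool_rot: [180.0, 0.1, -177.5]
wrist_force: [0.1, 0.3, -0.3]
opening: 0.0426
finger_force: 0.0
```

arm_command([
  [0, 0, 0],
  [0, 0, 0],
  [0, 0, 0],
  [0, 0, 0],
  [0, 0, 0],
  [0, 0, 0],
], hand=[0.3, 0.5, 1, 1, 1, 1], turn=[0, 0, 0, 0, 0, 0], squeeze=40)

```text
time: 16.68
ee_pos: [0.4922, 0.2206, 0.0531]
tool_rot: [-179.8, 0.0, -177.5]
wrist_force: [-1.3, -4.9, 5.2]
opening: 0.0111
finger_force: 42.1
```

arm_command([
  [0.005, 0, -0.007],
  [0.005, 0, -0.007],
  [0.005, 0, -0.007],
  [0.005, 0, -0.007],
  [0.003, 0, -0.005],
  [0, 0, 0],
], hand=[1, 1, 1, 1, 1, 1], turn=[0, 0, 0, 0, 0, 0])

```text
time: 17.42
ee_pos: [0.4869, 0.2203, 0.0607]
tool_rot: [-179.8, 0.1, -177.5]
wrist_force: [2.0, -5.5, -1.6]
opening: 0.0112
finger_force: 41.1
```

arm_command([
  [0.003, 0, -0.004],
  [0.003, 0, -0.004],
  [0, 0, 0],
], hand=[1, 1, 1], turn=[0, 0, 0])

```text
time: 17.8
ee_pos: [0.4864, 0.2202, 0.0615]
tool_rot: [-179.8, 0.1, -177.5]
wrist_force: [7.6, -3.3, -14.2]
opening: 0.0113
finger_force: 39.6
```

arm_command([
  [0, 0, 0],
  [0, 0, 0],
  [0, 0, 0],
  [-0.012, 0, -0.028],
  [0, 0, 0],
], hand=[0.5, 0.3, 0.28, 0.28, 0.28], turn=[0, 0, 0, 0, 0], squeeze=20)

```text
time: 18.42
ee_pos: [0.4888, 0.2221, 0.0708]
tool_rot: [180.0, 0.1, -177.5]
wrist_force: [-0.3, 0.2, 0.5]
opening: 0.0311
finger_force: 0.0
```

arm_command([
  [0, 0, 0],
  [0, 0, 0],
  [0, 0, 0],
  [0, 0, 0],
  [0, 0, 0],
  [0, 0, 0],
  [0, 0, 0],
  [0, 0, 0],
], hand=[0.28, 0.28, 0.28, 0.28, 0.28, 0.28, 0.28, 0.28], turn=[0.2, 0.3, 0.35, 0.35, 0.35, 0.35, 0.35, 0])

```text
time: 19.42
ee_pos: [0.4878, 0.2214, 0.07]
tool_rot: [180.0, 0.0, 118.2]
wrist_force: [-0.7, -1.2, 0.1]
opening: 0.031
finger_force: 0.5
```

```bash
python3 -c "
from h import *
look('wrist','w7');print(ctrl.get_state()['ee_pos'],ctrl.get_state()['tool_rot'],ctrl.get_state()['time'])
im=cv2.imread('pics/w7.png');cv2.imwrite('pics/w7c.png',im)"
```

```text
[0.48772227 0.22148413 0.06990184] [-1.79996014e+02  1.18130059e-02  1.18235405e+02] 19.475
```

View pics/w7c.png

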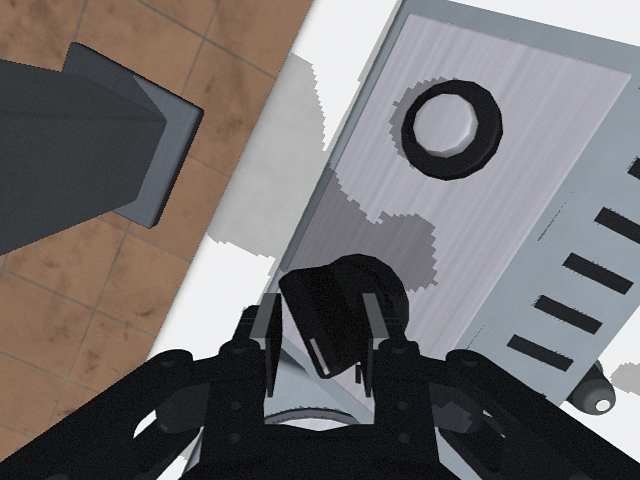

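The bar sits between the pads, lagging slightly, with its pointer line at (320,357). Closing gently so that the pads align it.

arm_command([
  [0, 0, 0],
  [0, 0, 0],
  [0, 0, 0],
  [0, 0, 0],
  [0, 0, 0],
  [0, 0, 0],
  [0, 0, 0],
], hand=[0.4, 0.5, 0.6, 0.7, 1, 1, 1], turn=[0.017, 0, 0, 0, 0, 0, 0])

```text
time: 20.35
ee_pos: [0.4878, 0.2217, 0.0699]
tool_rot: [180.0, -0.0, 117.6]
wrist_force: [-2.2, 0.5, 2.9]
opening: 0.0168
finger_force: 18.5
```

```bash
cat > ang.py <<'E'
from fit import *
import sys
# pointer line: white pixels near the dial; fit direction on bar-top plane -> dial angle
def ang(name,pull):
    K_,T_=load(name); im=cv2.imread(f'pics/{name}.png'); 
    g=np.array([.4955,.222,.0637]); N=np.array([-.573,-.024,.819]); Z=np.array([np.cos(q[2]),np.sin(q[2]),0])
    Rz=np.array([[np.cos(q[2]),-np.sin(q[2]),0],[np.sin(q[2]),np.cos(q[2]),0],[0,0,1]])
    U=Rz@u; V=Rz@[0,1,0]; N=Rz@n
    o=g+N*(.008+pull)
    # rectify bar-top plane: 80x80 mm at 10 px/mm, up = +U, left=+V
    S=400; pts=[]; 
    for a,b in((-.04,.04),(.04,.04),(.04,-.04),(-.04,-.04)): pts.append(proj(K_,T_,o+U*b-V*a))
    H=cv2.getPerspectiveTransform(np.float32(pts),np.float32([[0,0],[S,0],[S,S],[0,S]]))
    w=cv2.warpPerspective(im,H,(S,S),flags=cv2.INTER_CUBIC); cv2.imwrite(f'pics/{name}_r.png',w)
    yy,xx=np.mgrid[:S,:S]; rr=np.hypot(xx-S/2,yy-S/2)
    m=(cv2.cvtColor(w,cv2.COLOR_BGR2GRAY)>100)&(rr<22*S/80)
    k,l,st,ce=cv2.connectedComponentsWithStats(m.astype(np.uint8))
    for j in range(1,k):
        if st[j,4]>30:
            P=np.c_[xx[l==j],yy[l==j]]-S/2; e,v=np.linalg.eigh(np.cov(P.T)); d=v[:,1]; c=P.mean(0)
            d=d*np.sign(d@c) 
            print(name,'n',st[j,4],'centre mm',(c*80/S).round(1),'dial angle by dir',np.degrees(np.arctan2(d[0],-d[1])).round(1),'by centre',np.degrees(np.arctan2(c[0],-c[1])).round(1),'len mm',(4*np.sqrt(e)*80/S).round(1))
for a in sys.argv[1:]:
    nm,p=a.split(':'); ang(nm,float(p))
E
python3 -c "
from h import *
look('wrist','w8');s=ctrl.get_state();print(s['wrist_force'],s['tool_rot'],s['time'])"
python3 ang.py w1:0 w6:0 w7:.01 w8:.01
```

```text
[-2.57870695  1.00382572  1.73158371] [ 1.79984721e+02 -9.45247179e-03  1.17591940e+02] 20.4
w1 n 8208 centre mm [-14.6   3.2] dial angle by dir 168.3 by centre -102.4 len mm [13.2 39.5]
w1 n 512 centre mm [ -1.1 -10.7] dial angle by dir 0.0 by centre -5.7 len mm [ 1.8 15.6]
w6 n 703 centre mm [  0.8 -10.8] dial angle by dir -1.1 by centre 4.5 len mm [ 2.3 16.3]
w6 n 2524 centre mm [-13.7  12.6] dial angle by dir 137.6 by centre -132.6 len mm [ 6.7 28. ]
w6 n 1923 centre mm [14.4 12.8] dial angle by dir 42.0 by centre 131.5 len mm [ 5.3 23.9]
w7 n 95 centre mm [  9.2 -19.6] dial angle by dir -64.8 by centre 25.1 len mm [ 0.7 10.6]
w7 n 632 centre mm [10.4 -8.8] dial angle by dir 29.6 by centre 49.7 len mm [ 2.1 17.1]
w7 n 5783 centre mm [12.4  3.9] dial angle by dir 32.2 by centre 107.2 len mm [10.5 34.6]
w7 n 49 centre mm [-16.9  13.7] dial angle by dir 141.2 by centre -128.9 len mm [0.4 7.2]
w8 n 242 centre mm [ -4.7 -17.4] dial angle by dir -76.3 by centre -15.0 len mm [2.9 6.4]
w8 n 437 centre mm [ 11.9 -17.1] dial angle by dir 119.2 by centre 34.9 len mm [ 2.4 10.6]
w8 n 651 centre mm [14.1 -4.9] dial angle by dir 58.6 by centre 70.9 len mm [ 2.2 16.5]
w8 n 100 centre mm [16.5 -0.8] dial angle by dir 60.9 by centre 87.2 len mm [0.9 6.6]
w8 n 337 centre mm [15.2  8.3] dial angle by dir -179.1 by centre 118.6 len mm [3.8 6.7]
w8 n 2113 centre mm [-4.8 18.3] dial angle by dir 106.7 by centre -165.4 len mm [ 6.6 19.6]
```

```bash
for p in 0 .003 .006 .01 .013; do echo $p; python3 ang.py w7:$p w8:$p | grep -E "len mm \[[12]\.[0-9] 1[4-8]"; done; python3 -c "
from h import *
for n in('w6','w7','w8'): print(load(n)[1][:3,3])"
```

```text
0
.003
.006
.01
.013
[0.41858049 0.21921787 0.27448751]
[0.45194614 0.28746448 0.21273756]
[0.45260965 0.28808016 0.21268337]
```

```bash
for p in 0 .003 .006 .01 .013; do echo $p; python3 ang.py w7:$p w8:$p | grep -E " 1[4-8]\.[0-9]\]"; done
```

```text
0
w7 n 632 centre mm [15.9 -4.5] dial angle by dir 28.9 by centre 74.2 len mm [ 2.1 16.2]
.003
w7 n 673 centre mm [14.6 -6.3] dial angle by dir 29.0 by centre 66.7 len mm [ 2.2 17.6]
.006
w7 n 673 centre mm [12.9 -7.5] dial angle by dir 29.5 by centre 59.9 len mm [ 2.1 17.7]
w8 n 602 centre mm [15.9 -2.9] dial angle by dir 58.4 by centre 79.7 len mm [ 2.2 15.2]
w8 n 1257 centre mm [-4.1 19.1] dial angle by dir 104.6 by centre -167.9 len mm [ 5.8 15.3]
.01
w7 n 632 centre mm [10.4 -8.8] dial angle by dir 29.6 by centre 49.7 len mm [ 2.1 17.1]
w8 n 651 centre mm [14.1 -4.9] dial angle by dir 58.6 by centre 70.9 len mm [ 2.2 16.5]
w8 n 2113 centre mm [-4.8 18.3] dial angle by dir 106.7 by centre -165.4 len mm [ 6.6 19.6]
.013
w7 n 601 centre mm [ 8.6 -9.8] dial angle by dir 29.5 by centre 41.1 len mm [ 2.  16.8]
w8 n 614 centre mm [12.2 -6. ] dial angle by dir 58.8 by centre 63.8 len mm [ 2.1 16.1]
w8 n 2748 centre mm [-5.6 17.5] dial angle by dir 109.1 by centre -162.4 len mm [ 7.4 21.2]
```

The pointer reads 58.6°, which is close enough for the pins. Pushing home while gripped.

arm_command([
  [0, 0, 0],
  [-0.0025, 0.0047, 0.0076],
  [-0.0025, 0.0047, 0.0076],
  [-0.0025, 0.0047, 0.0076],
  [-0.0025, 0.0047, 0.0076],
  [-0.0017, 0.0036, 0.0056],
  [0, 0, 0],
], hand=[1, 1, 1, 1, 1, 1, 1], turn=[0.035, 0, 0, 0, 0, 0, 0], squeeze=30)

```text
time: 21.28
ee_pos: [0.4925, 0.222, 0.063]
tool_rot: [-179.9, -0.1, 116.6]
wrist_force: [-11.9, 0.2, 22.6]
opening: 0.0155
finger_force: 33.4
```

```bash
python3 -c "
from h import *
look('wrist','w9');s=ctrl.get_state();print(s['ee_pos'],s['wrist_force'],s['tool_rot'],s['time'])"
for p in .0 .003 .01; do python3 ang.py w9:$p| grep -E " 1[4-8]\.[0-9]\]"; done
```

```text
[0.49245425 0.22200573 0.06294496] [-12.17658052   0.29031381  23.5354973 ] [-1.79937943e+02 -1.15136465e-01  1.16621189e+02] 21.325
w9 n 626 centre mm [15.3 -3.7] dial angle by dir 60.1 by centre 76.3 len mm [ 2.2 16.2]
w9 n 1749 centre mm [-4.6 18.7] dial angle by dir 106.1 by centre -166.3 len mm [ 6.1 18.3]
w9 n 622 centre mm [13.6 -5. ] dial angle by dir 60.4 by centre 69.7 len mm [ 2.1 16.3]
w9 n 2377 centre mm [-5.4 17.9] dial angle by dir 108.4 by centre -163.3 len mm [ 6.9 20.1]
w9 n 550 centre mm [ 9.  -7.8] dial angle by dir 60.4 by centre 49.3 len mm [ 2.  15.4]
w9 n 4154 centre mm [-5.9 16.4] dial angle by dir 110.6 by centre -160.2 len mm [ 8.8 27.9]
```

arm_command([
  [-0.001, 0.002, 0.0033],
  [0, 0, 0],
  [0, 0, 0],
], hand=[1, 1, 1], turn=[0, 0, 0])

```text
time: 21.7
ee_pos: [0.4925, 0.222, 0.0628]
tool_rot: [-179.9, -0.1, 116.6]
wrist_force: [-15.1, 0.1, 28.8]
opening: 0.0155
finger_force: 35.0
```

Solid stop. I'll release, then press the bar top with shut fingers to confirm it is home with the angle free.

arm_command([
  [0.0008, -0.0015, -0.0025],
  [0, 0, 0],
  [0, 0, -0.04],
  [0, 0, -0.08],
  [0, 0, -0.04],
  [0, 0, 0],
  [0, 0, 0],
  [0, 0, 0],
], hand=[0.5, 0.3, 0.2, 0.2, 0.2, 0.2, 0.6, 1], turn=[0, 0, 0, 0, 0, 0, 0, 0])

```text
time: 22.7
ee_pos: [0.4936, 0.2214, 0.0999]
tool_rot: [-179.9, -0.0, 116.6]
wrist_force: [0.4, -0.2, -0.5]
opening: 0.001
finger_force: 0.0
```

```bash
python3 -c "
from h import *
look('wrist','w10');s=ctrl.get_state();print(s['ee_pos'],s['wrist_force'],s['opening'],s['time'])
M=tool()[:3,:3]; p=np.array([.4909,.2215,.0703])+M@[.004,-.004,0]+np.array([-.573,-.024,.819])*.012
print(p); go(p)"
for p in .0 .003 .007 .01; do python3 ang.py w10:$p| grep -E " 1[4-8]\.[0-9]\]"; done
```

```text
[0.49364    0.22139765 0.09994081] [-0.11533683  0.21867204  0.1762102 ] 3.964839240022393e-05 22.75
[0.47865681 0.22299895 0.080134  ]
turn total -0.0 slide total [ 0.033 -0.051  0.079] pos [0.4936 0.2214 0.0999] yaw 116.6 t 22.75
```

arm_command([
  [0.033, -0.051, 0],
  [0, 0, 0.05],
  [0, 0, 0.029],
  [0, 0, 0],
  [0, 0, 0],
], hand=[1, 1, 1, 1, 1], turn=[0, 0, 0, 0, 0])

```text
time: 23.38
ee_pos: [0.4793, 0.2233, 0.0808]
tool_rot: [180.0, -0.0, 116.6]
wrist_force: [-0.1, 0.1, 0.4]
opening: -0.0001
finger_force: 0.0
```

arm_command([
  [-0.003, 0.006, 0.01],
  [-0.002, 0.004, 0.0066],
  [0, 0, 0],
  [0, 0, 0],
  [0, 0, 0],
], hand=[1, 1, 1, 1, 1], turn=[0, 0, 0, 0, 0])

```text
time: 24.0
ee_pos: [0.4819, 0.2233, 0.0768]
tool_rot: [180.0, -0.0, 116.6]
wrist_force: [0.3, 0.8, -0.1]
opening: -0.0001
finger_force: 0.0
```

arm_command([
  [-0.001, 0.002, 0.0033],
  [-0.001, 0.002, 0.0033],
  [0, 0, 0],
], hand=[1, 1, 1], turn=[0, 0, 0])

```text
time: 24.38
ee_pos: [0.483, 0.2233, 0.075]
tool_rot: [180.0, -0.0, 116.6]
wrist_force: [-0.5, 0.2, 0.2]
opening: 0.0001
finger_force: 0.3
```

arm_command([
  [-0.001, 0.002, 0.0033],
  [-0.001, 0.002, 0.0033],
  [0, 0, 0],
  [0, 0, 0],
], hand=[1, 1, 1, 1], turn=[0, 0, 0, 0])

```text
time: 24.88
ee_pos: [0.4836, 0.2234, 0.0742]
tool_rot: [-180.0, -0.0, 116.6]
wrist_force: [-3.6, -1.3, 8.9]
opening: -0.0
finger_force: 4.8
```

arm_command([
  [-0.001, 0.002, 0.0033],
  [-0.001, 0.002, 0.0033],
  [0, 0, 0],
  [0, 0, 0],
], hand=[1, 1, 1, 1], turn=[0, 0, 0, 0])

```text
time: 25.38
ee_pos: [0.4839, 0.2234, 0.0737]
tool_rot: [-180.0, -0.1, 116.6]
wrist_force: [-9.9, 0.1, 18.9]
opening: -0.0003
finger_force: 10.4
```

arm_command([
  [-0.001, 0.002, 0.0033],
  [-0.0006, 0.0012, 0.002],
  [0, 0, 0],
  [0, 0, 0],
], hand=[1, 1, 1, 1], turn=[0, 0, 0, 0])

```text
time: 25.88
ee_pos: [0.4842, 0.2236, 0.0733]
tool_rot: [-179.9, -0.1, 116.6]
wrist_force: [-13.6, -1.2, 29.1]
opening: -0.0003
finger_force: 15.2
```

The dial top is stiff at 32 N, and the contact height matches the home estimate. Retreating, squaring up, and checking again.

arm_command([
  [0.004, -0.009, -0.015],
  [0, 0, -0.1],
  [0, 0, -0.12],
  [0, 0, 0],
  [0, 0, 0],
  [0, 0, 0],
  [0, 0, 0],
  [0, 0, 0],
], hand=[1, 1, 1, 1, 1, 1, 1, 1], turn=[0, 0, 0, -0.35, -0.35, -0.35, -0.35, -0.35])

```text
time: 26.88
ee_pos: [0.4837, 0.2231, 0.129]
tool_rot: [-180.0, 0.0, 167.0]
wrist_force: [0.3, 0.8, -0.1]
opening: 0.0001
finger_force: 0.0
```

arm_command([
  [0, 0, 0],
  [0, 0, 0],
  [0, 0, 0],
  [0, 0, 0],
], hand=[1, 1, 1, 1], turn=[-0.35, -0.2, 0, 0])

```text
time: 27.38
ee_pos: [0.4837, 0.2231, 0.1291]
tool_rot: [-180.0, -0.0, -177.6]
wrist_force: [0.6, -1.1, -0.0]
opening: 0.0003
finger_force: 0.0
```

```bash
python3 - <<'E'
from fit import *
K6,T6=load('w6'); print('btn by w6',hit(K6,T6,(463,263),.060).round(4))
look('wrist','w11'); K7,T7=load('w11'); s=ctrl.get_state(); print(s['ee_pos'],s['tool_rot'],s['time'])
# bright round button face
for nm,Kx,Tx in(('w6',K6,T6),('w11',K7,T7)):
    im=cv2.imread(f'pics/{nm}.png'); p0=proj(Kx,Tx,[.4955,.312,.060]); x0,y0=(p0-35).astype(int); c=cv2.cvtColor(im,6)[y0:y0+70,x0:x0+70]
    m=(c>110).astype(np.uint8); k,l,st,ce=cv2.connectedComponentsWithStats(m)
    for j in range(1,k):
        if 300<st[j,4]<3500 and st[j,2]<60: print(nm,st[j],(ce[j]+[x0,y0]).round(1),hit(Kx,Tx,ce[j]+[x0,y0],.060).round(4))
E
python3 ang.py w11:0 w11:.005 | grep -E " 1[4-8]\.[0-9]\]"
```

```text
btn by w6 [0.4935 0.3096 0.06  ]
[0.48368558 0.22311848 0.12911883] [ 1.79998500e+02  1.52245207e-03 -1.77587047e+02] 27.425
w6 [  16   13   37   40 1091] [464.4 263.3] [0.4937 0.3105 0.06  ]
w11 [  16   13   37   39 1090] [461.8 280. ] [0.4935 0.3105 0.06  ]
w11 n 667 centre mm [12.6 -4.2] dial angle by dir 61.0 by centre 71.5 len mm [ 2.2 16.4]
w11 n 3758 centre mm [ 4.4 16.6] dial angle by dir -107.5 by centre 165.1 len mm [11.5 40.9]
w11 n 5873 centre mm [ 2.2 14.5] dial angle by dir 86.9 by centre 171.4 len mm [21.8 48.2]
```

The angle holds at about 61°. Tracking the pointer through w7, w8 and w9 gives about 10 mm of inward travel in all, so the dial is home. The button is at (0.4936, 0.3105, 0.060).

```bash
python3 -c "
from h import *
go([.4808,.3103,.0709],182.4)"
```

```text
turn total 0.0 slide total [-0.003  0.349  0.233] pos [0.4837 0.2231 0.1291] yaw -177.6 t 27.43
```

arm_command([
  [-0.001, 0.17, 0],
  [-0.002, 0.179, 0],
  [0, 0, 0.12],
  [0, 0, 0.113],
  [0, 0, 0],
  [0, 0, 0],
], hand=[1, 1, 1, 1, 1, 1], turn=[0, 0, 0, 0, 0, 0])

```text
time: 28.18
ee_pos: [0.4812, 0.3105, 0.0718]
tool_rot: [180.0, 0.0, -177.6]
wrist_force: [0.3, -0.2, 0.3]
opening: -0.0003
finger_force: 0.0
```

arm_command([
  [-0.0092, 0, 0.0131],
  [-0.0092, 0, 0.0131],
  [-0.0046, 0, 0.0066],
  [0, 0, 0],
  [0, 0, 0],
], hand=[1, 1, 1, 1, 1], turn=[0, 0, 0, 0, 0])

```text
time: 28.8
ee_pos: [0.4864, 0.3106, 0.0628]
tool_rot: [180.0, -0.0, -177.5]
wrist_force: [0.3, -0.0, 0.8]
opening: 0.0
finger_force: 0.0
```

Advance in 2 mm steps.

arm_command([
  [-0.0046, 0, 0.0066],
  [-0.0046, 0, 0.0066],
  [0, 0, 0],
  [0, 0, 0],
], hand=[1, 1, 1, 1], turn=[0, 0, 0, 0])

```text
time: 29.3
ee_pos: [0.4887, 0.3108, 0.0596]
tool_rot: [180.0, 0.0, -177.5]
wrist_force: [-0.6, 0.0, 1.7]
opening: -0.0
finger_force: 1.1
```

arm_command([
  [-0.0046, 0, 0.0066],
  [0, 0, 0],
  [0, 0, 0],
  [0, 0, 0],
], hand=[1, 1, 1, 1], turn=[0, 0, 0, 0])

```text
time: 29.8
ee_pos: [0.4899, 0.3108, 0.0579]
tool_rot: [180.0, 0.0, -177.5]
wrist_force: [-1.6, 0.9, 2.2]
opening: -0.0
finger_force: 1.8
```

arm_command([
  [-0.0046, 0, 0.0066],
  [0, 0, 0],
  [0, 0, 0],
  [0, 0, 0],
], hand=[1, 1, 1, 1], turn=[0, 0, 0, 0])

```text
time: 30.3
ee_pos: [0.4909, 0.3109, 0.0564]
tool_rot: [180.0, -0.0, -177.5]
wrist_force: [-3.0, -1.0, 5.9]
opening: 0.0
finger_force: 3.2
```

arm_command([
  [-0.0046, 0, 0.0066],
  [0, 0, 0],
  [0, 0, 0],
  [0, 0, 0],
], hand=[1, 1, 1, 1], turn=[0, 0, 0, 0])

```text
time: 30.8
ee_pos: [0.4911, 0.3109, 0.0561]
tool_rot: [180.0, -0.1, -177.5]
wrist_force: [-7.8, -1.2, 16.6]
opening: -0.0002
finger_force: 9.2
```

The button is stiff at 18 N after about 5 mm, so it is fully in. Retreating along the axis, then up.

arm_command([
  [0.014, 0, -0.02],
  [0.023, 0, -0.033],
  [0.02, 0, -0.05],
  [0, 0, -0.15],
  [0, 0, -0.15],
  [0, 0, -0.1],
  [0, 0, 0],
  [0, 0, 0],
], hand=[1, 1, 1, 1, 1, 1, 1, 1], turn=[0, 0, 0, 0, 0, 0, 0, 0])

```text
time: 31.8
ee_pos: [0.4775, 0.31, 0.1795]
tool_rot: [-180.0, -0.0, -177.5]
wrist_force: [-0.4, -0.0, 0.4]
opening: -0.0
finger_force: 0.0
```

```bash
python3 - <<'E'
from h import *
look('wrist','w12'); look('top','t12'); s=ctrl.get_state(); print(s['ee_pos'],s['time'],s['wrist_force'])
K,T=load('w12'); im=cv2.imread('pics/w12.png')
d=cv2.absdiff(cv2.imread('pics/top0.png'),cv2.imread('pics/t12.png')).max(2)
m=cv2.morphologyEx((d>40).astype(np.uint8),cv2.MORPH_OPEN,np.ones((3,3)))
k,l,st,ce=cv2.connectedComponentsWithStats(m); print([list(x) for x in st[1:] if x[4]>20])
E
python3 ang.py w12:0 | grep -E " 1[3-8]\.[0-9]\]"
```

```text
[0.47697051 0.30971063 0.17880835] 31.9 [-0.0664857  -1.18501378 -0.85051785]
[[np.int32(0), np.int32(180), np.int32(181), np.int32(300), np.int32(23620)], [np.int32(261), np.int32(230), np.int32(24), np.int32(20), np.int32(188)], [np.int32(264), np.int32(252), np.int32(31), np.int32(9), np.int32(151)], [np.int32(359), np.int32(258), np.int32(39), np.int32(30), np.int32(629)], [np.int32(215), np.int32(265), np.int32(7), np.int32(8), np.int32(44)], [np.int32(223), np.int32(268), np.int32(5), np.int32(7), np.int32(29)], [np.int32(156), np.int32(285), np.int32(50), np.int32(11), np.int32(392)], [np.int32(89), np.int32(431), np.int32(16), np.int32(49), np.int32(472)], [np.int32(252), np.int32(470), np.int32(6), np.int32(10), np.int32(50)]]
w12 n 43 centre mm [-9.5 16.5] dial angle by dir -90.2 by centre -150.1 len mm [0.5 5. ]
```

Only the cup, the dial and the arm's own area changed. Handing in.

```bash
python3 -c "
from rig import ctrl
print(ctrl.hand_in())"
```

```text
the job is handed in; nothing more can be done
None
```

The job is handed in at about 32 s of the 58 s, with no result returned: the cup is upright on the plate about 3 mm off centre, the dial reads about 61° and is pushed home, the start button was pressed fully in and released, and the last top view shows no bystander moved.

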